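Fit the stem of a pipe rest into its bench stand

ROBOT

A 7-joint arm with a two-finger parallel gripper is mounted at the origin on the work surface. World frame = base frame: x ahead of the robot, y to its left, z up, the work surface at z = 0. Lengths are in m, angles in rad, forces in N, time in s.
With the tool pointing down it reaches from about 0.4 to 0.875 m from the base axis. Payload 4.4 kg.
Tool frame: the origin (TCP) lies on the centre line of the jaws, within the pads' length; the fingertips stand 17 mm ahead of it and the grasp point (between the pads) lies 2 mm behind it; z points along the fingers, y is the direction in which the jaws open and shut (so a half turn about z gives the same grasp; the last joint's range is limited). The gripper opens to 85 mm and grips with 20 to 120 N. Pads are 22 mm wide; open, the fingers measure 114 mm over their backs; the gripper's body (76 mm by 85 mm) begins 54 mm behind the grasp point. The pads swing forward as they close: fully open they stand 13 mm farther back than shut.
Start: joints at [1.215, 0.628, 0.038, 1.517, -0.027, 0.996, -0.02], TCP at [0.186, -0.623, 0.248] pointing down, gripper open.
Joint ranges: [-3.06, 3.06], [-0.37, 2.12], [-1.25, 1.32], [0.18, 2.47], [-1.1, 4.24], [0.23, 1.98], [-2.94, 2.94]. Speed limits (rad/s): [2.57, 2.57, 3.14, 3.14, 3.14, 3.14, 3.14].

INTERFACE

Orientations are given as a unit quaternion [w, x, y, z].
In Python, from rig import bot gives the robot as it stands.
- The arm moves only by the tool play_rows, never from a script. Its argument "moves" is a list that holds one entry, the list of rows, each a list of 7 numbers: the finger opening in m, from 0 to 0.0854, then the shift along the tool's x, y, z in m, then the turn, a rotation vector about the tool's x, y, z in units of 6 degrees (1.0 is 6 degrees). In form: [[[gripper, x, y, z, wx, wy, wz], ...]]. A call has 1 to 12 rows; each row is the pose to reach, as a shift and turn from the pose commanded when the call began, along the tool's axes at that moment; what a row does not reach only later rows make up. A row lasts 1/8 s, in which the tool goes at most 62.5 mm and 10.7 degrees, less where a joint would pass 70% of its speed; a pose out of reach is approached as far as the arm can. A call with a gripper value outside its range is refused whole. The fingers move at their own pace and stop on an object; the grip force is fixed at half the most. Time passes only in rows, so rows that repeat a pose let the fingers close. It gives the time, the measured TCP pose, the force and the opening at its end, in the units of the state.
- bot.read_state(): the state, without advancing time (a new reading comes with each control period).
- bot.grab_frame(name): name is "side" or "top"; returns the picture (384x512x3 uint8, blue, green, red); there is no depth.
- bot.camera_info(name): a dict with "K" (3x3 intrinsics, pixels), "xyz" and "attitude" of the camera in the world. Camera axes: x right, y down, z forward; pixel columns grow to the right and rows downward; lengths in m; the calibration is good to about 2 mm. A picture is of the moment at which its call begins. camera_info takes no time and is no camera call.
- bot.job_done(): hands the job in, once; it reports no verdict.
The state is a dict: "time": time; "joint_pos": joint angles; "joint_vel": joint speeds; "joint_torque": joint torques, N m; "tcp_pos": TCP position; "ee_rot": TCP orientation; "force": force on the tool from outside, world axes, zero at the start; "ft_torque": the same for the moment, N m; "gripper_width": opening from 0.0 (shut) to 1.0 (fully open).
Only numpy, scipy, OpenCV 4.12 (cv2) and the standard library are available. Lean on these libraries where they do the work, as an engineer would, in place of code of your own. Each camera call takes 0.05 s, during which the arm holds its last target. There are 200 camera calls.

TASK

Lift the steel stem of the glassblower's pipe rest out of its wooden parking block and thread it down through both bearings of the bench stand, the floating upper bearing and then the fixed lower plate, until its collar is fully home on the upper bearing; then let go. The floating bearing has been left off-centre: find its hole, and bring it over the lower hole with the stem alone, never touching the stand with the gripper. Work gently, never leaning on the stand with more than about 3 kg of force (30 N), and leave the other things on the bench alone.

Things in the scene. Friction and masses are not known exactly. Their poses are not given: they have to be found in the camera images.
- stem_grip (a point): Grip of the pipe rest's steel stem (0.2 to 0.4 kg, upright in the block at the start): 24 mm along x, 18 mm along y, 40 mm tall. Pinch it from above across the 18 mm with a moderate grip (about 50 N), the V-fork on top (57 mm wide along x, 9 mm thick, 26 mm high) between the open fingers. Point: on the axis, 17 mm below the grip's top, 151 mm above the foot. z up along the shaft.
- stem_collar (a point): Centre of the underside of the stem's collar (28 mm in diameter, 8 mm thick), just below the grip, 31 mm below stem_grip and 120 mm above the foot. z up along the shaft.
- stem_tip (a point): Centre of the foot (lower end) of the stem's round shaft, which is 12 mm in diameter and 120 mm long up to the collar; the foot is chamfered: 9 mm in diameter at the very end, full after 3 mm. z up along the shaft.
- block: Wooden parking block 100 x 100 x 45 mm, fixed. Origin at the centre of its underside, z up. The stem stands in a hole 14 mm in diameter, 40 mm deep, at its centre: its foot must rise 40 mm to come out.
- stand: Steel bench stand, fixed; origin at the centre of its underside, z up. Base 140 x 140 x 10 mm, four corner posts at x, y = +-52 mm up to 122 mm, a lower bearing plate and an upper frame (120 x 120 mm, z = 104 to 116 mm, slot x -17 to 17, y -12 to 26 mm) carrying the floating bearing. With the stem home its foot is about 20 mm above the stand's underside.
- upper_centre (a point): Point on the stand's axis at the height of the floating bearing's top (141 mm). That bearing: steel block 60 x 60 x 15 mm, through hole 13.5 mm in diameter, 1.5 mm chamfer, oiled. At the start the hole is NOT here but 4 to 16 mm towards the stand's +y and 0 to 7 mm either way in x; it is not measured: find it by eye or feel. Axes as the stand's.
- frame_top (a point): Point on the stand's axis at the top of the upper frame (116 mm), below the floating bearing. The bearing rides here on rubber: it slides flat against about 2 N of friction in x and in y and stays where left (travel x -9 to 9, y -4 to 18 mm from centred), does not turn, and yields downward about 1 mm per 3 N, 6 mm at most.
- lower_hole (a point): Centre of the mouth of the fixed lower hole, in the top of the lower plate (120 x 120 mm, z = 51 to 66 mm above the stand's underside), straight below upper_centre; 13.5 mm in diameter, right through, 2 mm chamfer. The bearings must be in line for the stem to pass both. Axes as the stand's.
- jar: Bystander: a white jar with an orange lid, 68 mm in diameter, 100 mm tall; origin at the centre of its underside.
- jacks: Bystander: steel glassblower's jacks (long tongs) lying flat, 230 x 45 x 12 mm, long axis x; origin at the middle, on the bench.
- paddle: Bystander: a wooden paddle lying flat, about 230 x 75 x 14 mm, its blade towards +x; origin near the middle, on the bench.
Mind the look-alikes: they are no part of the job. Several things look just like the part that bears stem_grip: the one meant starts farthest from the robot's base. Several things have the shape of the stand; the one meant has the colours described above.

How it is judged:
On the way, in this order (a step that is already met when the one before it is completed fails the run):
1. the stem is lifted clear of the parking block (height (world z) of stem_tip above 0.055 m), for 0.1 s.
2. the shaft is through the floating upper bearing: its foot is below that bearing, above the lower plate (z of stem_tip in the frame of stand between 0.06 and 0.122 m and x of stem_tip in the frame of stand between -0.017 and 0.017 m and y of stem_tip in the frame of stand between -0.012 and 0.026 m), for 0.1 s.
At the end, for the whole second after the job is handed in: The stem stands upright (within 3 degrees) and at rest in the stand, let go, its shaft through both bearings: the foot within 3.5 mm of the lower hole's axis and 14 to 24.5 mm above the stand's underside, that is, the collar home on the floating bearing to within about 3.5 mm (z of stem_tip in the frame of stand between 0.014 and 0.0245 m and horizontal distance between stem_tip and lower_hole below 0.0035 m and angle between stem_tip's own z axis and vertical below 0.05 rad and linear speed of stem below 0.02 m/s); the robot touches nothing.
It fails at once if the stem presses on the stand (either bearing, or its frame) with more than 30 N (contact force between stem and stand above 30 N).
It fails at once if the gripper or the arm touches the stand (contact force between any of the fingers, the arm and stand above 1 N).
It fails at once if the jar is moved by more than 20 mm (distance of jar from where it was at the start of the episode above 0.02 m).
It fails at once if the jacks is moved by more than 20 mm (distance of jacks from where it was at the start of the episode above 0.02 m).
It fails at once if the paddle is moved by more than 20 mm (distance of paddle from where it was at the start of the episode above 0.02 m).
It also fails if it takes over 64 s, if anything falls off the work surface, if the arm or the gripper's body presses on something with over 40 N, if the wrist force passes 120 N, or if a joint passes its speed limit or range.

## Working session

There is one attempt and no reset: what is moved stays moved. The work goes in short steps, Python scripts to look and compute and a tool call to move; the robot and the scene stay as the last step left them, time stands still between calls to the robot, and variables do not carry over. Pictures are saved under pics/ and viewed, about 8 in all and at most 12, crops included, and the job is handed in when it is done.

Besides the shell and the picture viewer there is one more tool, called after ">>>" as a command line: name --argument value ..., lists and objects as JSON in quotes. play_rows: Moves the arm, as the interface text tells. Its arguments: {"type":"object","properties":{"moves":{"type":"array"}},"required":["moves"]}

```bash
mkdir -p pics; ls; cat > h.py <<'E'
import numpy as np, cv2
from scipy.spatial.transform import Rotation as R
from rig import bot
def cam(n):
    c=bot.camera_info(n); a=np.array(c["attitude"],float)
    Rm=a if a.shape==(3,3) else R.from_quat([a[1],a[2],a[3],a[0]]).as_matrix()
    return np.array(c["K"]),np.array(c["xyz"]),Rm
def ray(n,u,v):
    K,t,Rm=cam(n); d=Rm@np.linalg.inv(K)@np.array([u,v,1.]); return t,d/np.linalg.norm(d)
def onz(n,u,v,z):
    t,d=ray(n,u,v); return t+d*(z-t[2])/d[2]
def proj(n,p):
    K,t,Rm=cam(n); q=K@(Rm.T@(np.array(p)-t)); return q[:2]/q[2]
def tri(u1,u2):
    t1,d1=ray("top",*u1); t2,d2=ray("side",*u2)
    s=np.linalg.lstsq(np.c_[d1,-d2],t2-t1,rcond=None)[0]
    a,b=t1+s[0]*d1,t2+s[1]*d2; return (a+b)/2,np.linalg.norm(a-b)
E
python3 - <<'E'
from h import *
for n in("top","side"):
    print(bot.camera_info(n)); cv2.imwrite(f"pics/{n}0.png",bot.grab_frame(n))
s=bot.read_state(); print({k:np.round(v,4) for k,v in s.items()})
E
```

```text
pics
{'K': array([[393.54395848,   0.        , 251.62728263],
       [  0.        , 393.54395848, 197.6897953 ],
       [  0.        ,   0.        ,   1.        ]]), 'xyz': array([ 0.37099595, -0.0783619 ,  1.10278814]), 'attitude': array([ 0.07223354, -0.69380257,  0.71468863, -0.05138542])}
{'K': array([[492.27172857,   0.        , 253.44435297],
       [  0.        , 492.27172857, 189.59324792],
       [  0.        ,   0.        ,   1.        ]]), 'xyz': array([0.09644167, 1.06150072, 0.95024352]), 'attitude': array([ 0.09074505, -0.15439278,  0.87428489, -0.45116974])}
{'time': np.float64(0.1), 'joint_pos': array([ 1.2152,  0.6292,  0.0384,  1.5183, -0.027 ,  0.9963, -0.02  ]), 'joint_vel': array([-0.0003, -0.0039, -0.0003, -0.0022,  0.0008, -0.0013,  0.0007]), 'joint_torque': array([ 2.60000e-03, -5.64528e+01,  1.23020e+00, -1.93972e+01,
        1.12000e-02,  5.40000e-03,  0.00000e+00]), 'tcp_pos': array([ 0.1857, -0.6224,  0.2475]), 'ee_rot': array([-8.000e-04,  9.895e-01,  1.444e-01, -1.000e-04]), 'force': array([-0.1551, -0.7669,  0.1779]), 'ft_torque': array([-0.0187, -0.0228,  0.0337]), 'gripper_width': np.float64(1.0005)}
```

View pics/top0.png

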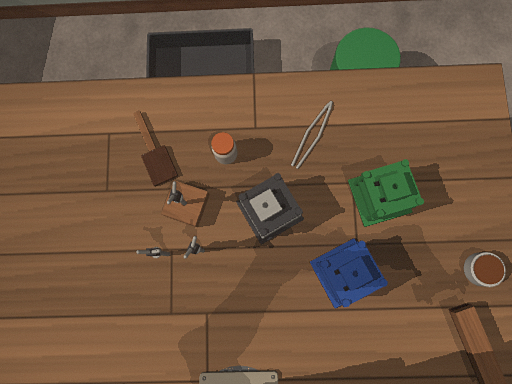

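View pics/side0.png

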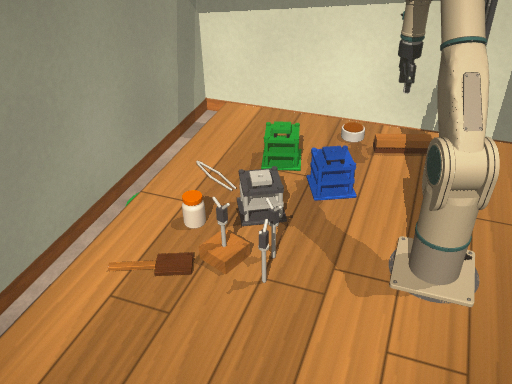

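Top view: three stem look-alikes at (175,195) in the block, (192,246) and (152,252). The stand shape appears in steel/dark grey at (270,207), blue at (350,272) and green at (390,190). The stem in the block at (175,195) is farthest from the base (base near (238,380)), and the grey stand is the steel one. I'll confirm both in an enlarged crop.

```bash
python3 - <<'E'
from h import *
a=cv2.imread("pics/top0.png")[165:275,130:310]; b=cv2.imread("pics/side0.png")[155:295,185:300]
a=cv2.resize(a,None,fx=4.4,fy=4.4,interpolation=cv2.INTER_CUBIC); cv2.imwrite("pics/c1.png",a)
b=cv2.resize(b,None,fx=4.2,fy=4.2,interpolation=cv2.INTER_CUBIC); cv2.imwrite("pics/c2.png",b)
for u in [(175,195),(192,246),(152,252)]: p=onz("top",*u,.15); print(u,p.round(3),np.hypot(*p[:2]).round(3))
print(onz("top",265,205,.141), onz("top",222,144,.1))
E
```

```text
(175, 195) [0.553 0.137 0.15 ] 0.57
(192, 246) [0.426 0.095 0.15 ] 0.436
(152, 252) [0.414 0.192 0.15 ] 0.457
[ 0.52213949 -0.08475749  0.141     ] [0.69632084 0.02381832 0.1       ]
```

View pics/c1.png

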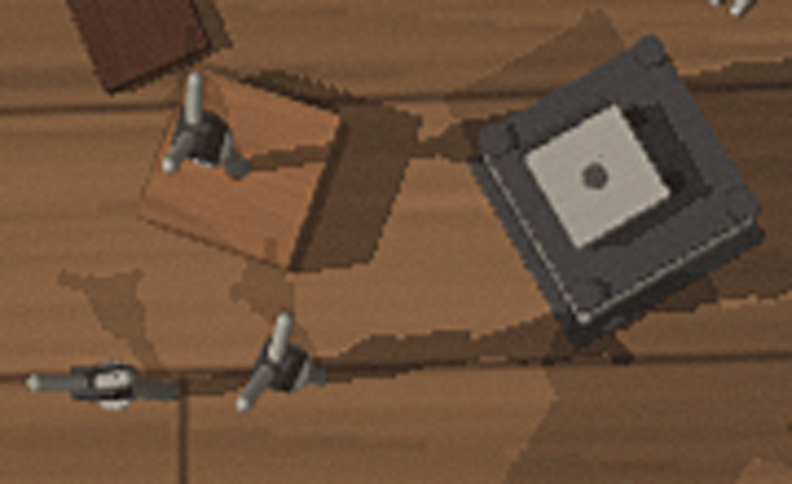

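View pics/c2.png

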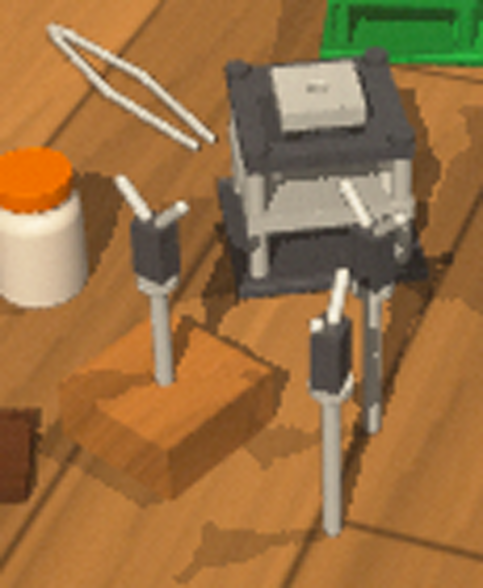

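The crops confirm it: the stem stands in the block (grip at about (176,195) top, (222,214) side). The steel stand has a dark frame, light floating bearing and hole at about (265,205). Next: masks for the bearing and hole, and gamma-lifted crops to place the post and block corners.

```bash
python3 - <<'E'
from h import *
T=cv2.imread("pics/top0.png"); S=cv2.imread("pics/side0.png")
hsv=cv2.cvtColor(T,cv2.COLOR_BGR2HSV); 
m=((hsv[...,2]>120)&(hsv[...,1]<60)).astype(np.uint8); m[:,:235]=0;m[:,300:]=0;m[:175]=0;m[240:]=0
cs,_=cv2.findContours(m,cv2.RETR_EXTERNAL,cv2.CHAIN_APPROX_NONE); c=max(cs,key=cv2.contourArea)
r=cv2.minAreaRect(c); print("bearing",r)
f=np.zeros_like(m); cv2.fillPoly(f,[c],1); f=cv2.erode(f,np.ones((9,9)))
g=cv2.cvtColor(T,cv2.COLOR_BGR2GRAY).astype(float); w=np.clip(np.median(g[f>0])-10-g,0,None)*f
yy,xx=np.mgrid[:384,:512]; h=((w*xx).sum()/w.sum(),(w*yy).sum()/w.sum()); print("hole",h,onz("top",*h,.141)); print("rect c",onz("top",*r[0],.141))
b=np.array([onz("top",*p,.141)[:2] for p in cv2.boxPoints(r)]); print(b.round(4)); d=np.diff(b,axis=0);print(np.linalg.norm(d,axis=1),np.degrees(np.arctan2(d[:,1],d[:,0])))
def crop(I,x0,y0,x1,y1,k,name):
    a=cv2.resize(I[y0:y1,x0:x1],None,fx=k,fy=k,interpolation=cv2.INTER_CUBIC); a=(255*(a/255.)**.5).astype(np.uint8)
    for i in range(x0-x0%10+10,x1,10): cv2.putText(a,str(i),((i-x0)*k,10),0,.35,(0,255,255)); cv2.line(a,((i-x0)*k+k//2,12),((i-x0)*k+k//2,18),(0,255,255))
    for j in range(y0-y0%10+10,y1,10): cv2.putText(a,str(j),(0,(j-y0)*k+k//2+4),0,.35,(0,255,255)); cv2.line(a,(25,(j-y0)*k+k//2),(31,(j-y0)*k+k//2),(0,255,255))
    return a
def join(a,b,n):
    H=max(a.shape[0],b.shape[0]); o=np.zeros((H,a.shape[1]+b.shape[1],3),np.uint8); o[:a.shape[0],:a.shape[1]]=a; o[:b.shape[0],a.shape[1]:]=b; print(o.shape); cv2.imwrite(n,o)
join(crop(T,234,170,308,246,6,""),crop(S,232,162,290,232,6,""),"pics/c3.png")
join(crop(T,158,170,215,232,7,""),crop(S,198,185,255,275,6,""),"pics/c4.png")
E
```

```text
bearing ((265.1036071777344, 204.606201171875), (24.041841506958008, 24.041841506958008), 59.74356460571289)
hole (np.float64(264.8459756803706), np.float64(204.6740011580776)) [ 0.52296698 -0.0844038   0.141     ]
rect c [ 0.52311627 -0.08504566  0.141     ]
[[ 0.5353 -0.0447]
 [ 0.5642 -0.0972]
 [ 0.511  -0.1252]
 [ 0.4826 -0.0731]]
[0.05993704 0.06007565 0.05932221] [ -61.15789468 -152.22183225  118.62877316]
(456, 792, 3)
(540, 741, 3)
```

View pics/c3.png

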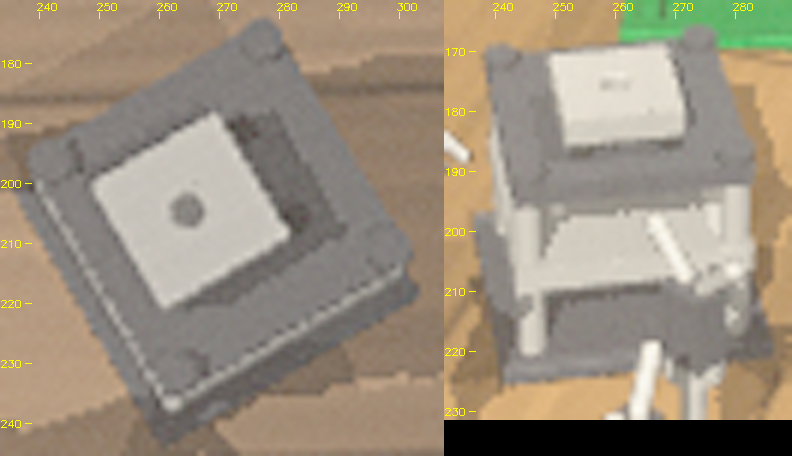

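View pics/c4.png

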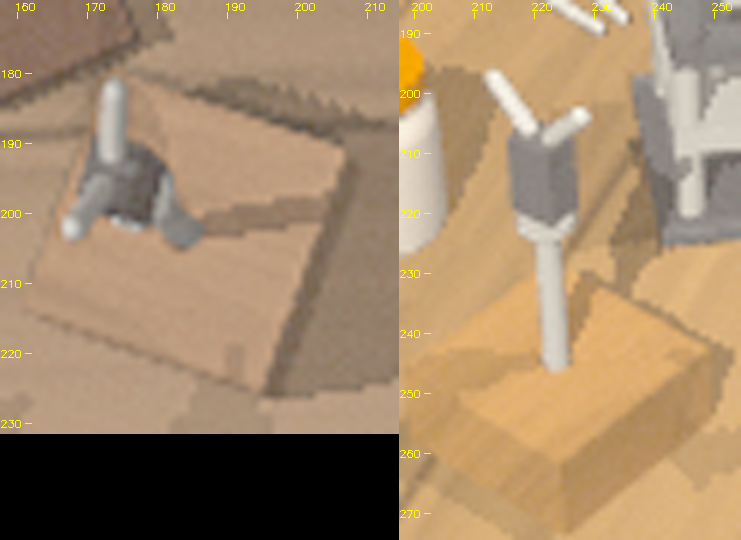

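Readings (full-image pixels):
- **Stand post tops:** top view (277,176), (243,196), (297,210), (264,231).
- **Fork tips:** top view (174,182) and (168,202); side view (213,197) and (228,204).
- **Shaft entering the block:** top view (184,203), side view (224,246).

Now I'll triangulate.

```bash
python3 - <<'E'
from h import *
np.set_printoptions(precision=4,suppress=True)
pt=[(277.2,175.8),(242.7,195.8),(297.3,210),(264,230.7)]; ps=[(241.3,170.8),(247.5,189.8),(273.8,167.8),(280.5,186.5)]
for n,P in(("top",pt),("side",ps)):
    q=np.array([onz(n,*p,.122)[:2] for p in P]); print(n,"post centre",q.mean(0),"diag mids",(q[0]+q[3])/2,(q[1]+q[2])/2,"\n",q)
    print("lens",[np.linalg.norm(q[i]-q[j]).round(4) for i,j in((0,1),(1,3),(3,2),(2,0))], [np.degrees(np.arctan2(*(q[j]-q[i])[::-1])).round(1) for i,j in((0,1),(1,3),(3,2),(2,0))])
for a,b in((pt[0],ps[2]),(pt[0],ps[0]),(pt[1],ps[0]),(pt[1],ps[1]),(pt[2],ps[2]),(pt[2],ps[3]),(pt[3],ps[3]),(pt[3],ps[1])): print("post",a,b,*tri(a,b))
print("hole", tri((264.85,204.67),(260.7,175.8)), onz("side",260.7,175.8,.141))
t1,t2=(173.8,182.1),(167.8,202.4); s1,s2=(213,197),(228.2,203.7)
for a in(t1,t2):
    for b in(s1,s2): print("fork",tri(a,b))
print("shaft", tri((183.9,203.4),(224,245.7)))
for n,P in(("top",[(206.8,190.6),(195.8,225.6),(161.5,213.8),(172.5,180.2)]),("side",[(227.7,229.5),(251.3,242.8),(224,261.5),(200,246)])):
    q=np.array([onz(n,*p,.045)[:2] for p in P]); print(n,"block",q.mean(0),(q[0]+q[2])/2,(q[1]+q[3])/2,[np.linalg.norm(q[i]-q[i-1]).round(4) for i in range(4)])
E
```

```text
top post centre [ 0.5301 -0.0983] diag mids [ 0.53   -0.0994] [ 0.5302 -0.0973] 
 [[ 0.5995 -0.1185]
 [ 0.5505 -0.0292]
 [ 0.5099 -0.1654]
 [ 0.4604 -0.0803]]
lens [np.float64(0.1018), np.float64(0.1036), np.float64(0.0985), np.float64(0.1012)] [np.float64(118.7), np.float64(-150.4), np.float64(-59.9), np.float64(27.6)]
side post centre [ 0.5243 -0.0935] diag mids [ 0.5252 -0.0931] [ 0.5234 -0.0938] 
 [[ 0.5955 -0.1138]
 [ 0.5407 -0.0251]
 [ 0.5061 -0.1625]
 [ 0.4549 -0.0725]]
lens [np.float64(0.1042), np.float64(0.0979), np.float64(0.1035), np.float64(0.1018)] [np.float64(121.8), np.float64(-151.1), np.float64(-60.4), np.float64(28.6)]
post (277.2, 175.8) (273.8, 167.8) [ 0.5433 -0.1253  0.1519] 0.09740240007016254
post (277.2, 175.8) (241.3, 170.8) [ 0.5991 -0.1189  0.1184] 0.0025810021787409806
post (242.7, 195.8) (241.3, 170.8) [ 0.5493 -0.0294  0.1815] 0.019676604723662942
post (242.7, 195.8) (247.5, 189.8) [ 0.5471 -0.0301  0.1183] 0.008400532347017656
post (297.3, 210) (273.8, 167.8) [ 0.5088 -0.166   0.1196] 0.0028881904565840064
post (297.3, 210) (280.5, 186.5) [ 0.5045 -0.1
[... 242 characters left out ...]
t64(0.0023671221677981588)) [ 0.5194 -0.0802  0.141 ]
fork (array([0.5754, 0.1302, 0.1948]), np.float64(0.0004445281573082626))
fork (array([0.5568, 0.1269, 0.1824]), np.float64(0.04339300742000959))
fork (array([0.5444, 0.1476, 0.209 ]), np.float64(0.04053663881132404))
fork (array([0.5267, 0.144 , 0.1947]), np.float64(0.0010032191665742102))
shaft (array([0.5498, 0.1376, 0.039 ]), np.float64(4.8440192604762296e-05))
top block [0.5515 0.1358] [0.5521 0.1355] [0.5508 0.136 ] [np.float64(0.1006), np.float64(0.1004), np.float64(0.1004), np.float64(0.0975)]
side block [0.5438 0.1379] [0.5432 0.1387] [0.5445 0.1371] [np.float64(0.1007), np.float64(0.0898), np.float64(0.1025), np.float64(0.0934)]
```

Measurements agree with the given sizes: the fork tips come out at z≈0.195 (expected 0.199 at the top), the block at 100 mm and the bearing at 60 mm.
- **Stem axis:** about (0.551, 0.137), grip yaw −15.8°.
- **Upper hole:** about (0.5225, −0.0847).
- **Stand axis:** about (0.529, −0.098).

Moving over with a waypoint.

>>> play_rows --moves '[[[0.085,0.05,-0.022,-0.005,0,0,-1.7],[0.085,0.1,-0.044,-0.01,0,0,-3.4],[0.085,0.15,-0.066,-0.015,0,0,-5.1],[0.085,0.2,-0.088,-0.02,0,0,-6.8],[0.085,0.25,-0.11,-0.025,0,0,-8.5],[0.085,0.3,-0.132,-0.03,0,0,-10.2],[0.085,0.35,-0.154,-0.03,0,0,-11.9],[0.085,0.38,-0.172,-0.03,0,0,-13.3]]]'

```text
time: 1.1
tcp_pos: [0.503, -0.3468, 0.2781]
ee_rot: [-0.0, 0.664, 0.748, 0.001]
force: [0.6, -0.3, -0.3]
gripper_width: 1.0
```

```bash
cat >> h.py <<'E'
def st():
    s=bot.read_state(); q=s["ee_rot"]; Rm=R.from_quat([q[1],q[2],q[3],q[0]]).as_matrix()
    print("t",round(float(s["time"]),2),"tcp",np.round(s["tcp_pos"],4),"F",np.round(s["force"],2),"M",np.round(s["ft_torque"],2),"w",round(float(s["gripper_width"]),3),"j",np.round(s["joint_pos"],2))
    return s,Rm
def togo(target,yaw=None):
    s,Rm=st(); print("tool shift",(Rm.T@(np.array(target)-s["tcp_pos"])).round(4))
    if yaw is not None:
        Rt=R.from_euler("z",yaw,degrees=True).as_matrix()@np.diag([1,-1,-1.]); print("turn",(R.from_matrix(Rm.T@Rt).as_rotvec(degrees=True)/6).round(3))
E
python3 -c "
from h import *
togo([.551,.137,.27],164.2)"
```

```text
t 1.1 tcp [ 0.503  -0.3468  0.2781] F [ 0.6  -0.28 -0.32] M [-0.01  0.04  0.02] w 1.0 j [ 0.78  0.56 -0.36  1.59  0.22  1.03  0.48]
tool shift [0.4745 0.1055 0.0088]
turn [ 1.5000e-02 -4.0000e-03 -1.1223e+01]
```

>>> play_rows --moves '[[[0.085,0.05,0.011,0,0,0,-1.2],[0.085,0.1,0.022,0,0,0,-2.4],[0.085,0.15,0.033,0,0,0,-3.6],[0.085,0.2,0.044,0,0,0,-4.8],[0.085,0.25,0.055,0,0,0,-6.0],[0.085,0.3,0.067,0,0,0,-7.2],[0.085,0.35,0.078,0,0,0,-8.4],[0.085,0.4,0.089,0.004,0,0,-9.6],[0.085,0.45,0.1,0.008,0,0,-10.8],[0.085,0.474,0.1055,0.009,0,0,-11.22],[0.085,0.474,0.1055,0.009,0,0,-11.22],[0.085,0.474,0.1055,0.009,0,0,-11.22]]]'

```text
time: 2.6
tcp_pos: [0.5527, 0.1315, 0.2689]
ee_rot: [-0.0, 0.143, 0.99, -0.001]
force: [-0.1, 0.6, 0.1]
gripper_width: 0.996
```

```bash
python3 - <<'E'
from h import *
togo([.551,.137,.154],164.2)
T=bot.grab_frame("top");S=bot.grab_frame("side"); cv2.imwrite("pics/top1.png",T);cv2.imwrite("pics/side1.png",S)
for n in("top","side"):
    print(n,[proj(n,[.551,.137,z]).round(1) for z in(.19,.25)])
a=cv2.resize(T[150:250,120:240],(400,333),interpolation=cv2.INTER_CUBIC);b=cv2.resize(S[100:280,160:300],(400,514),interpolation=cv2.INTER_CUBIC)
o=np.zeros((514,800,3),np.uint8);o[:333,:400]=a;o[:,400:]=b;cv2.imwrite("pics/c5.png",o)
E
```

```text
t 2.6 tcp [0.5527 0.1315 0.2689] F [-0.11  0.56  0.07] M [ 0.02 -0.03 -0.04] w 0.996 j [ 0.16  0.56 -0.69  1.71  0.41  1.02  0.6 ]
tool shift [0.0031 0.005  0.1149]
turn [-0.018 -0.003 -0.1  ]
top [array([171.4, 192.7]), array([165.1, 187.7])]
side [array([220.5, 201.7]), array([219.2, 182.7])]
```

View pics/c5.png

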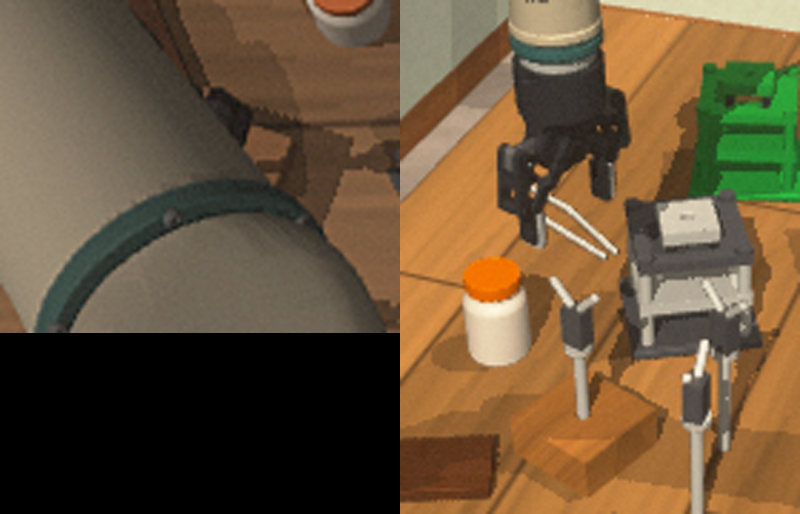

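The fingers are centred above the stem, side view midpoint ≈(220,176). I'll trim xy using the measured pose and settle before descending.

>>> play_rows --moves '[[[0.085,0.002,0.003,0.02,0,0,-0.1],[0.085,0.003,0.005,0.04,0,0,-0.1],[0.085,0.003,0.005,0.04,0,0,-0.1],[0.085,0.003,0.005,0.04,0,0,-0.1],[0.085,0.003,0.005,0.04,0,0,-0.1]]]'

```text
time: 3.32
tcp_pos: [0.5519, 0.1387, 0.2303]
ee_rot: [0.001, 0.137, 0.991, 0.0]
force: [-0.2, -0.9, 0.8]
gripper_width: 0.993
```

```bash
python3 -c "
from h import *
togo([.551,.137,.154],164.2)"
```

```text
t 3.33 tcp [0.5519 0.1387 0.2303] F [-0.21 -0.91  0.82] M [ 0.03  0.03 -0.08] w 0.993 j [ 0.13  0.61 -0.67  1.76  0.46  0.94  0.57]
tool shift [ 0.0005 -0.002   0.0763]
turn [0.007 0.015 0.013]
```

>>> play_rows --moves '[[[0.085,0,-0.001,0.02,0,0,0],[0.085,0,-0.001,0.04,0,0,0],[0.085,0,-0.001,0.06,0,0,0],[0.085,0,-0.001,0.07,0,0,0],[0.085,0,-0.001,0.0765,0,0,0],[0.085,0,-0.001,0.0765,0,0,0],[0.085,0,-0.001,0.0765,0,0,0]]]'

```text
time: 4.2
tcp_pos: [0.5514, 0.1382, 0.1535]
ee_rot: [0.001, 0.136, 0.991, 0.0]
force: [1.1, 1.4, 0.2]
gripper_width: 0.995
```

```bash
python3 - <<'E'
from h import *
togo([.551,.137,.154],164.2)
S=bot.grab_frame("side"); cv2.imwrite("pics/side2.png",S)
cv2.imwrite("pics/c6.png",cv2.resize(S[150:260,170:280],(660,600)[:1]*2 if 0 else (600,600),interpolation=cv2.INTER_CUBIC))
E
```

```text
t 4.2 tcp [0.5514 0.1382 0.1535] F [1.06 1.36 0.21] M [ 0.04  0.03 -0.01] w 0.995 j [ 0.09  0.7  -0.6   1.83  0.55  0.78  0.49]
tool shift [ 0.0001 -0.0013 -0.0005]
turn [0.006 0.01  0.021]
```

View pics/c6.png

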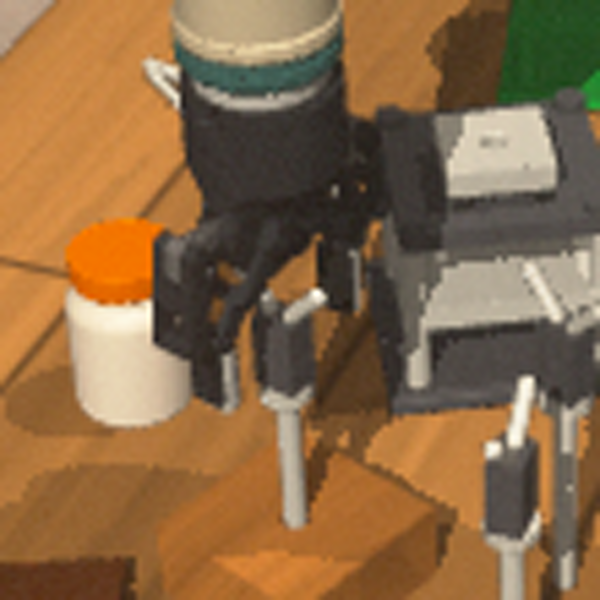

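The pads straddle the grip symmetrically (grip at ≈(285,350) in the crop, finger midpoint the same). Closing.

>>> play_rows --moves '[[[0.01,0,0,0,0,0,0],[0.01,0,0,0,0,0,0],[0.01,0,0,0,0,0,0],[0.01,0,0,0,0,0,0],[0.01,0,0,0,0,0,0],[0.01,0,0,0,0,0,0],[0.01,0,0,0,0,0,0],[0.01,0,0,0,0,0,0],[0.01,0,0,0,0,0,0],[0.01,0,0,0,0,0,0]]]'

```text
time: 5.5
tcp_pos: [0.551, 0.1378, 0.1529]
ee_rot: [0.0, 0.136, 0.991, -0.0]
force: [-0.9, -2.0, 4.5]
gripper_width: 0.207
```

```bash
python3 -c "
from h import *
togo([.551,.137,.154],164.2)"
```

```text
t 5.5 tcp [0.551  0.1378 0.1529] F [-0.9  -1.98  4.54] M [-0.68  0.37  0.02] w 0.207 j [ 0.09  0.7  -0.6   1.83  0.55  0.78  0.49]
tool shift [-0.0002 -0.0007 -0.0011]
turn [-0.004  0.001  0.019]
```

Gripped (17.7 mm ≈ 18). Lifting straight up.

>>> play_rows --moves '[[[0.01,0,0,-0.01,0,0,0],[0.01,0,0,-0.03,0,0,0],[0.01,0,0,-0.05,0,0,0],[0.01,0,0,-0.08,0,0,0],[0.01,0,0,-0.11,0,0,0],[0.01,0,0,-0.14,0,0,0],[0.01,0,0,-0.17,0,0,0],[0.01,0,0,-0.185,0,0,0],[0.01,0,0,-0.185,0,0,0],[0.01,0,0,-0.185,0,0,0]]]'

```text
time: 6.75
tcp_pos: [0.5503, 0.1376, 0.3365]
ee_rot: [-0.001, 0.136, 0.991, -0.0]
force: [0.3, -0.1, -2.6]
gripper_width: 0.203
```

```bash
python3 -c "
from h import *
togo([.5225,-.0847,.334],164.2)
S=bot.grab_frame('side'); cv2.imwrite('pics/side3.png',S)
cv2.imwrite('pics/c7.png',cv2.resize(S[90:260,150:320],(600,600),interpolation=cv2.INTER_CUBIC))"
```

```text
t 6.75 tcp [0.5503 0.1376 0.3365] F [ 0.34 -0.1  -2.58] M [-0.04  0.01  0.04] w 0.203 j [ 0.17  0.5  -0.73  1.62  0.36  1.16  0.66]
tool shift [-0.0333 -0.2216  0.0027]
turn [-0.012 -0.019  0.021]
```

View pics/c7.png

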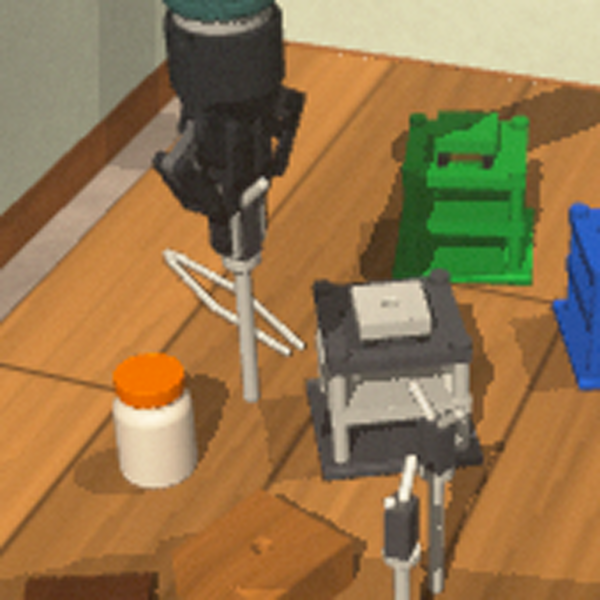

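The stem is up and vertical, block empty; the weight reads 2.6 N and the foot is at ≈(221,203) in the side view. Moving over the upper hole.

>>> play_rows --moves '[[[0.01,-0.005,-0.03,0,0,0,0],[0.01,-0.01,-0.065,0,0,0,0],[0.01,-0.015,-0.1,0,0,0,0],[0.01,-0.02,-0.135,0,0,0,0],[0.01,-0.025,-0.17,0,0,0,0],[0.01,-0.03,-0.2,0,0,0,0],[0.01,-0.033,-0.215,0,0,0,0],[0.01,-0.033,-0.221,0,0,0,0],[0.01,-0.033,-0.221,0,0,0,0],[0.01,-0.033,-0.221,0,0,0,0],[0.01,-0.033,-0.221,0,0,0,0]]]'

```text
time: 8.18
tcp_pos: [0.5232, -0.0826, 0.3379]
ee_rot: [0.0, 0.136, 0.991, 0.0]
force: [0.8, -0.0, -2.7]
gripper_width: 0.201
```

```bash
python3 - <<'E'
from h import *
togo([.5225,-.084,.304],164.2)
s=bot.read_state(); p=s["tcp_pos"]
f=lambda dz: proj("side",[p[0],p[1],p[2]+dz]).round(1)
print("pred foot",f(-.149),"pred collar",f(-.029),"hole px 260.7,175.8; pred side hole",proj("side",[.5225,-.0847,.141]).round(1))
S=bot.grab_frame('side');cv2.imwrite("pics/side4.png",S)
x0,y0=f(-.149).astype(int); x0-=40;y0-=65
a=cv2.resize(S[y0:y0+100,x0:x0+80],None,fx=6,fy=6,interpolation=cv2.INTER_CUBIC); print(x0,y0); cv2.imwrite("pics/c8.png",a)
E
```

```text
t 8.18 tcp [ 0.5232 -0.0826  0.3379] F [ 0.82 -0.02 -2.73] M [-0.01 -0.11 -0.03] w 0.201 j [ 0.61  0.44 -0.73  1.71  0.32  1.12  1.07]
tool shift [ 0.0003 -0.0015  0.0339]
turn [0.004 0.002 0.037]
pred foot [259.6 161.4] pred collar [259.1 124.7] hole px 260.7,175.8; pred side hole [260.2 174.8]
219 96
```

View pics/c8.png

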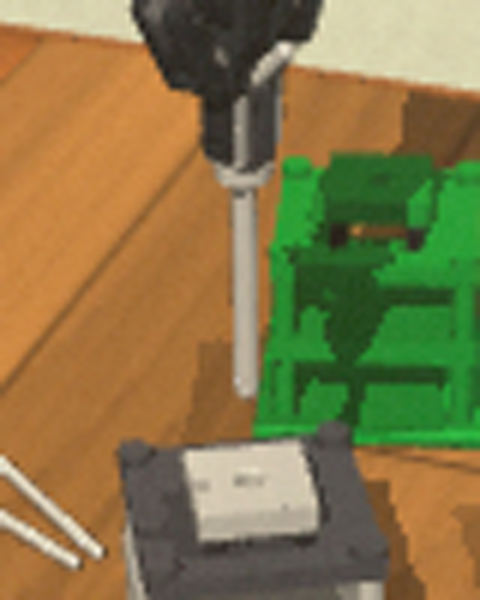

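Foot at (259.5,161), as predicted from the TCP (259.6,161.4), so the stem is straight and the calibration holds. The hole is at (260.4,175.7) and the position looks right. Descending to just below the bearing's top, then checking the force.

>>> play_rows --moves '[[[0.01,0.001,0,0.01,0,0,0],[0.01,0.001,0,0.02,0,0,0],[0.01,0.001,0,0.03,0,0,0],[0.01,0.001,0,0.04,0,0,0],[0.01,0.001,0,0.045,0,0,0],[0.01,0.001,0,0.047,0,0,0],[0.01,0.001,0,0.049,0,0,0],[0.01,0.001,0,0.05,0,0,0],[0.01,0.001,0,0.05,0,0,0]]]'

```text
time: 9.35
tcp_pos: [0.5222, -0.0835, 0.288]
ee_rot: [0.0, 0.136, 0.991, -0.0]
force: [0.5, -0.1, -3.7]
gripper_width: 0.202
```

```bash
python3 -c "
from h import *
togo([.522,-.0825,.290],164.2)"
```

```text
t 9.35 tcp [ 0.5222 -0.0835  0.288 ] F [ 0.46 -0.09 -3.74] M [ 0.04  0.03 -0.02] w 0.202 j [ 0.59  0.48 -0.71  1.79  0.37  1.    1.03]
tool shift [ 0.0004  0.0009 -0.002 ]
turn [-0.     0.003  0.02 ]
```

>>> play_rows --moves '[[[0.01,0,0,0.001,0,0,0],[0.01,0,0,0.002,0,0,0],[0.01,0,0,0.003,0,0,0],[0.01,0,0,0.003,0,0,0]]]'

```text
time: 9.85
tcp_pos: [0.5222, -0.0835, 0.2848]
ee_rot: [0.0, 0.136, 0.991, -0.0]
force: [0.1, -0.5, -3.0]
gripper_width: 0.201
```

```bash
python3 -c "
from h import *
togo([.522,-.0825,.290],164.2)"
```

```text
t 9.85 tcp [ 0.5222 -0.0835  0.2848] F [ 0.05 -0.45 -2.96] M [-0.07 -0.21  0.  ] w 0.201 j [ 0.58  0.49 -0.71  1.8   0.37  1.    1.03]
tool shift [ 0.0005  0.0009 -0.0052]
turn [-0.     0.002  0.02 ]
```

No vertical load 5 mm below the bearing's top, so the foot is in the hole. Lowering to about 14 mm above the lower plate.

>>> play_rows --moves '[[[0.01,0,0,0.003,0,0,0],[0.01,0,0,0.007,0,0,0],[0.01,0,0,0.012,0,0,0],[0.01,0,0,0.018,0,0,0],[0.01,0,0,0.024,0,0,0],[0.01,0,0,0.03,0,0,0],[0.01,0,0,0.036,0,0,0],[0.01,0,0,0.042,0,0,0],[0.01,0,0,0.046,0,0,0],[0.01,0,0,0.05,0,0,0],[0.01,0,0,0.05,0,0,0]]]'

```text
time: 11.22
tcp_pos: [0.5221, -0.0835, 0.2346]
ee_rot: [-0.0, 0.136, 0.991, 0.0]
force: [0.9, -2.1, -4.1]
gripper_width: 0.197
```

```bash
python3 -c "
from h import *
togo([.5285,-.0968,.235],164.2)"
```

```text
t 11.22 tcp [ 0.5221 -0.0835  0.2346] F [ 0.89 -2.13 -4.08] M [-0.44 -0.43  0.02] w 0.197 j [ 0.55  0.55 -0.67  1.86  0.43  0.89  0.97]
tool shift [-0.0097 -0.0111 -0.0004]
turn [ 0.    -0.001  0.02 ]
```

Through the upper bearing at (0.5221, −0.0835); the foot is at ≈0.086 m. Correcting both views' post centres by the bias seen at this hole puts the stand axis at (0.5285, −0.097). That makes the bearing offset about 14.8 mm along the stand's +y, within the stated range. Now dragging the bearing over with the stem.

>>> play_rows --moves '[[[0.01,-0.001,-0.001,0,0,0,0],[0.01,-0.0025,-0.003,0,0,0,0],[0.01,-0.004,-0.005,0,0,0,0],[0.01,-0.006,-0.007,0,0,0,0],[0.01,-0.008,-0.009,0,0,0,0],[0.01,-0.009,-0.0105,0,0,0,0],[0.01,-0.0098,-0.0112,0,0,0,0],[0.01,-0.0098,-0.0112,0,0,0,0],[0.01,-0.0098,-0.0112,0,0,0,0]]]'

```text
time: 12.35
tcp_pos: [0.5288, -0.0972, 0.2349]
ee_rot: [0.0, 0.137, 0.991, -0.0]
force: [1.5, 2.4, -3.9]
gripper_width: 0.203
```

```bash
python3 - <<'E'
from h import *
togo([.5285,-.097,.2346],164.2)
S=bot.grab_frame('side');T=bot.grab_frame("top");cv2.imwrite("pics/side5.png",S);cv2.imwrite("pics/top5.png",T)
a=cv2.resize(S[150:230,225:295],None,fx=7,fy=7,interpolation=cv2.INTER_CUBIC); a=(255*(a/255.)**.6).astype(np.uint8); cv2.imwrite("pics/c9.png",a)
E
```

```text
t 12.35 tcp [ 0.5288 -0.0972  0.2349] F [ 1.46  2.44 -3.94] M [ 0.71 -0.34  0.05] w 0.203 j [ 0.57  0.56 -0.67  1.84  0.43  0.9   1.  ]
tool shift [0.0004 0.0001 0.0003]
turn [-0.003  0.008  0.018]
```

View pics/c9.png

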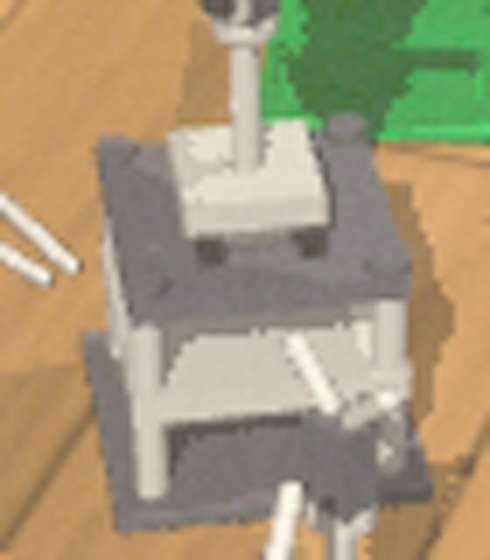

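The bearing was dragged over and now sits about centred on the frame, with the stem upright through it. Lowering to just above the lower plate, then probing in 1 mm steps.

>>> play_rows --moves '[[[0.01,0,0,0.004,0,0,0],[0.01,0,0,0.008,0,0,0],[0.01,0,0,0.012,0,0,0],[0.01,0,0,0.016,0,0,0],[0.01,0,0,0.018,0,0,0],[0.01,0,0,0.018,0,0,0]]]'

```text
time: 13.2
tcp_pos: [0.5285, -0.097, 0.2166]
ee_rot: [-0.0, 0.136, 0.991, -0.0]
force: [1.0, 1.2, -3.6]
gripper_width: 0.205
```

>>> play_rows --moves '[[[0.01,0,0,0.001,0,0,0],[0.01,0,0,0.002,0,0,0],[0.01,0,0,0.002,0,0,0]]]'

```text
time: 13.58
tcp_pos: [0.5285, -0.097, 0.2148]
ee_rot: [0.0, 0.136, 0.991, -0.0]
force: [0.9, 1.2, -1.6]
gripper_width: 0.203
```

>>> play_rows --moves '[[[0.01,0,0,0.001,0,0,0],[0.01,0,0,0.001,0,0,0]]]'

```text
time: 13.82
tcp_pos: [0.5285, -0.0969, 0.2138]
ee_rot: [-0.0, 0.136, 0.991, -0.0]
force: [0.4, 1.6, -2.3]
gripper_width: 0.202
```

>>> play_rows --moves '[[[0.01,0,0,0.001,0,0,0],[0.01,0,0,0.001,0,0,0]]]'

```text
time: 14.08
tcp_pos: [0.5285, -0.0969, 0.2127]
ee_rot: [-0.0, 0.136, 0.991, -0.0]
force: [1.7, 1.1, -3.3]
gripper_width: 0.203
```

>>> play_rows --moves '[[[0.01,0,0,0.001,0,0,0],[0.01,0,0,0.001,0,0,0]]]'

```text
time: 14.32
tcp_pos: [0.5285, -0.0969, 0.2117]
ee_rot: [-0.0, 0.136, 0.991, -0.0]
force: [1.6, 0.3, -3.3]
gripper_width: 0.201
```

>>> play_rows --moves '[[[0.01,0,0,0.001,0,0,0],[0.01,0,0,0.001,0,0,0]]]'

```text
time: 14.58
tcp_pos: [0.5285, -0.0969, 0.2107]
ee_rot: [-0.0, 0.136, 0.991, -0.0]
force: [0.6, 0.9, -2.6]
gripper_width: 0.202
```

>>> play_rows --moves '[[[0.01,0,0,0.001,0,0,0],[0.01,0,0,0.002,0,0,0],[0.01,0,0,0.002,0,0,0]]]'

```text
time: 14.95
tcp_pos: [0.5285, -0.0969, 0.2087]
ee_rot: [-0.0, 0.136, 0.991, -0.0]
force: [0.8, 0.2, -2.2]
gripper_width: 0.207
```

>>> play_rows --moves '[[[0.01,0,0,0.001,0,0,0],[0.01,0,0,0.002,0,0,0],[0.01,0,0,0.002,0,0,0]]]'

```text
time: 15.32
tcp_pos: [0.5285, -0.0969, 0.2067]
ee_rot: [-0.0, 0.136, 0.991, 0.0]
force: [0.2, 0.5, -2.6]
gripper_width: 0.201
```

```bash
python3 -c "
from h import *
st()"
```

```text
t 15.32 tcp [ 0.5285 -0.0969  0.2067] F [ 0.2   0.51 -2.64] M [ 0.09 -0.21  0.  ] w 0.201 j [ 0.55  0.59 -0.64  1.87  0.47  0.84  0.97]
```

8 mm below the plate's top with no load, so the stem is in the lower hole. Lowering on to just short of home.

>>> play_rows --moves '[[[0.01,0,0,0.003,0,0,0],[0.01,0,0,0.006,0,0,0],[0.01,0,0,0.009,0,0,0],[0.01,0,0,0.012,0,0,0],[0.01,0,0,0.015,0,0,0],[0.01,0,0,0.015,0,0,0]]]'

```text
time: 16.08
tcp_pos: [0.5285, -0.0968, 0.1915]
ee_rot: [-0.0, 0.136, 0.991, 0.0]
force: [0.7, 1.1, -3.5]
gripper_width: 0.206
```

>>> play_rows --moves '[[[0.01,0,0,0.003,0,0,0],[0.01,0,0,0.006,0,0,0],[0.01,0,0,0.009,0,0,0],[0.01,0,0,0.012,0,0,0],[0.01,0,0,0.014,0,0,0],[0.01,0,0,0.014,0,0,0]]]'

```text
time: 16.82
tcp_pos: [0.5285, -0.0968, 0.1777]
ee_rot: [-0.0, 0.136, 0.991, 0.0]
force: [0.6, 0.6, -3.3]
gripper_width: 0.203
```

>>> play_rows --moves '[[[0.01,0,0,0.001,0,0,0],[0.01,0,0,0.002,0,0,0],[0.01,0,0,0.003,0,0,0],[0.01,0,0,0.003,0,0,0]]]'

```text
time: 17.32
tcp_pos: [0.5285, -0.0969, 0.1748]
ee_rot: [-0.0, 0.136, 0.991, -0.0]
force: [1.0, -0.5, -4.5]
gripper_width: 0.204
```

>>> play_rows --moves '[[[0.01,0,0,0.001,0,0,0],[0.01,0,0,0.002,0,0,0],[0.01,0,0,0.002,0,0,0]]]'

```text
time: 17.7
tcp_pos: [0.5285, -0.0969, 0.1727]
ee_rot: [-0.0, 0.136, 0.991, 0.0]
force: [0.0, 0.5, -3.4]
gripper_width: 0.203
```

>>> play_rows --moves '[[[0.01,0,0,0.001,0,0,0],[0.01,0,0,0.002,0,0,0],[0.01,0,0,0.002,0,0,0]]]'

```text
time: 18.08
tcp_pos: [0.5285, -0.0968, 0.1707]
ee_rot: [-0.0, 0.136, 0.991, 0.0]
force: [0.3, -0.2, -4.1]
gripper_width: 0.202
```

>>> play_rows --moves '[[[0.01,0,0,0.001,0,0,0],[0.01,0,0,0.001,0,0,0]]]'

```text
time: 18.32
tcp_pos: [0.5285, -0.0969, 0.1698]
ee_rot: [-0.0, 0.136, 0.991, 0.0]
force: [0.5, 0.1, -3.8]
gripper_width: 0.2
```

>>> play_rows --moves '[[[0.01,0,0,0.001,0,0,0],[0.01,0,0,0.001,0,0,0]]]'

```text
time: 18.58
tcp_pos: [0.5285, -0.0969, 0.1688]
ee_rot: [-0.0, 0.136, 0.991, -0.0]
force: [1.0, -0.1, -3.4]
gripper_width: 0.207
```

>>> play_rows --moves '[[[0.01,0,0,0.001,0,0,0],[0.01,0,0,0.001,0,0,0]]]'

```text
time: 18.82
tcp_pos: [0.5285, -0.0969, 0.1679]
ee_rot: [0.0, 0.136, 0.991, -0.0]
force: [-0.4, 0.1, -0.6]
gripper_width: 0.201
```

>>> play_rows --moves '[[[0.01,0,0,0.001,0,0,0],[0.01,0,0,0.001,0,0,0]]]'

```text
time: 19.08
tcp_pos: [0.5286, -0.0969, 0.167]
ee_rot: [0.0, 0.136, 0.991, -0.0]
force: [0.0, -0.5, 1.8]
gripper_width: 0.203
```

The collar is home: the force rises about 2.5–3 N/mm from TCP z ≈0.168, as the rubber should. Releasing, then rising straight.

>>> play_rows --moves '[[[0.085,0,0,0,0,0,0],[0.085,0,0,0,0,0,0],[0.085,0,0,0,0,0,0],[0.085,0,0,0,0,0,0],[0.085,0,0,0,0,0,0],[0.085,0,0,0,0,0,0],[0.085,0,0,0,0,0,0],[0.085,0,0,0,0,0,0]]]'

```text
time: 20.08
tcp_pos: [0.5285, -0.0969, 0.1668]
ee_rot: [0.0, 0.136, 0.991, -0.0]
force: [-0.2, 0.6, 0.7]
gripper_width: 0.995
```

>>> play_rows --moves '[[[0.085,0,0,-0.01,0,0,0],[0.085,0,0,-0.025,0,0,0],[0.085,0,0,-0.05,0,0,0],[0.085,0,0,-0.08,0,0,0],[0.085,0,0,-0.11,0,0,0],[0.085,0,0,-0.14,0,0,0],[0.085,0,0,-0.14,0,0,0],[0.085,0,0,-0.14,0,0,0]]]'

```text
time: 21.08
tcp_pos: [0.5281, -0.097, 0.3069]
ee_rot: [-0.0, 0.136, 0.991, -0.0]
force: [0.7, -0.1, -0.6]
gripper_width: 0.996
```

```bash
python3 - <<'E'
from h import *
st()
S=bot.grab_frame('side');cv2.imwrite("pics/side6.png",S)
print("pred collar",proj("side",[.5285,-.0969,.141]),"grip top",proj("side",[.5285,-.0969,.189]))
cv2.imwrite("pics/c10.png",cv2.resize(S[110:230,205:315],None,fx=5,fy=5,interpolation=cv2.INTER_CUBIC))
E
```

```text
t 21.07 tcp [ 0.5281 -0.097   0.3069] F [ 0.71 -0.12 -0.55] M [-0.03 -0.06  0.01] w 0.996 j [ 0.61  0.48 -0.72  1.74  0.35  1.06  1.07]
pred collar [259.74667602 172.33957345] grip top [259.55131503 158.68799317]
```

View pics/c10.png

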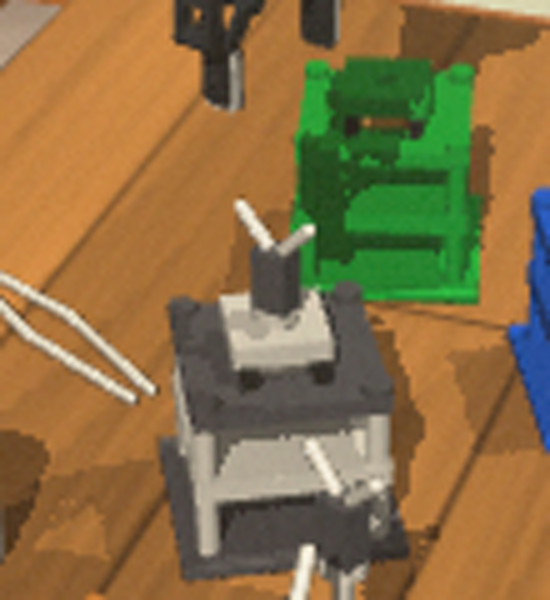

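The stem stands upright with its collar on the bearing, grip at ≈(260,165) in the full image, and the gripper is clear above. The jacks haven't moved. Handing in.

```bash
python3 -c "
from rig import bot
print(bot.job_done())"
```

```text
the job is handed in; nothing more can be done
None
```

The stem is threaded through both bearings with its collar home on the upper one, and it has been let go. I handed the job in at about 21 s; no verdict was reported.

**What I did:** I gripped the stem in the parking block, the farthest of the three look-alikes, and lifted it out. I threaded it through the floating bearing's hole at about (0.522, −0.0835). I then dragged that bearing about 15 mm onto the stand's axis using the stem alone, at (0.5285, −0.097), and lowered it through the lower plate.

**Last checks:**
- **Collar home:** the load rose about 2.5 N per mm once the collar touched, close to what the rubber mounting should give. That puts the foot roughly 19 mm above the stand's underside.
- **Forces:** my readings, taken only at the end of each move, never showed more than about 5–6 N on the stand. The gripper stayed about 9 mm or more above the bearing by calculation.
- **Final picture:** the stem looks upright with its collar on the bearing, the open gripper is well clear, and the jacks look undisturbed. I did not re-measure the jar or the paddle at the end, but the arm never passed near enough to touch them.

**Disagreement:** the two cameras differed by 4–8 mm when placing the block, bearing hole and stand. I corrected the stand's position using the bearing hole found by the stem, and it then entered the lower hole without load.

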